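# Weight ring on the indexing turntable, index pin held out

### The arm

A 7-joint arm with a two-finger parallel gripper is mounted at the origin on a cart in front of the work surface, level with it; the furniture and walls round the work are solid. World frame = base frame: x ahead of the robot, y to its left, z up, the work surface at z = 0. Lengths are in m, angles in rad, forces in N, time in s.
With the tool pointing down it reaches from about 0.35 to 0.9 m from the base axis. Payload 8.1 kg.
Tool frame: the origin (TCP) lies at the very end of the fingers, on their centre line; the grasp point (between the pads) lies 19 mm behind it (arm.tcp_to_grasp is the z of the grasp point in the tool frame, in m); z points along the fingers, y is the line along which they close (so a half turn about z gives the same grasp; the last joint's range is limited). The gripper opens to 92 mm and grips with 3 to 60 N. Pads are 19 mm wide; open, the fingers measure 130 mm over their backs; the gripper's body (75 mm by 190 mm) begins 47 mm behind the grasp point.
Start: joints at [-1.341, 0.434, 0.025, 1.573, -0.012, 1.134, -0.075], TCP at [0.204, 0.591, 0.227] pointing down, gripper open.
Joint ranges: [-2.62, 2.62], [-0.44, 2.09], [-1.27, 1.32], [0.08, 2.57], [-1.32, 4.46], [0.12, 2], [-2.74, 2.74]. Speed limits (rad/s): [2.22, 2.22, 3.01, 3.01, 3.14, 3.14, 3.14].

### API

Orientations are given as a rotation vector (axis times angle).
In Python, from cell import readout, vision, sign_off, arm gives the robot as it stands. The module is installed in compiled form; this text tells all that it offers.
- The arm moves only by the shell command python3 -m creep 'ROWS' [FORCE]. ROWS is JSON, a list of rows, each a list of 5 numbers: the shift along the tool's x, y, z in units of 4 cm (1.0 is 4 cm), then the turn about the tool's z in units of 4 degrees (1.0 is 4 degrees), then the opening, from 0 (shut) to 1 (fully open). A call has 1 to 12 rows; each row shifts and turns the commanded pose from where the row before left it, along the tool's axes as they then stand; what a row does not reach is not made up. A row lasts 1/8 s, in which the tool goes at most 62.5 mm and 10.7 degrees, less where a joint would pass 70% of its speed; a pose out of reach is approached as far as the arm can. A call with a number of a shift or a turn outside -1 to 1 is refused whole. A call with a gripper value outside its range is refused whole. The fingers move at their own pace and stop on an object; FORCE is the grip in N (left out, the last holds). Time passes only in rows, so rows that do not move let the fingers close. It gives the time, the measured TCP pose, the force, the opening and the grip force at its end, in the units of the state.
- readout.observe(): the state, without advancing time (a new reading comes with each control period).
- vision.get_image(name): name is "scene" or "side" or "wrist"; returns a dict with "pixels" (384x512x3 uint8, blue, green, red), "z_map" (384x512 float32, m along the optical axis (not along the pixel's ray), 0 where there is no reading), "camera_matrix" (3x3 intrinsics, pixels), "position" and "rotation" of the camera in the world. Camera axes: x right, y up, looking along -z (the intrinsics and any distortion apply to the point x, -y, -z); pixel columns grow to the right and rows downward; lengths in m; the calibration is good to about 2 mm. A picture is of the moment at which its call begins.
- sign_off(): hands the job in; it is judged then, once.
The state is a dict: "clock": time; "joints": joint angles; "dq": joint speeds; "joint_efforts": joint torques, N m; "position": TCP position; "ee_rot": TCP orientation; "force": force on the tool from outside, world axes, zero at the start; "ft_torque": the same for the moment, N m; "width": opening from 0.0 (shut) to 1.0 (fully open); "gripper_force": force on a finger pad.
Only numpy, scipy, OpenCV 4.12 (cv2) and the standard library are available. Lean on these libraries where they do the work, as an engineer would, in place of code of your own. Each camera call takes 0.05 s, during which the arm holds its last target. There are 200 camera calls.

### The job

Slip the brass weight ring over the centre post of the indexing turntable so that it lies flat on the disc, and let go of it. Then grip the black knob of the spring-loaded index pin, pull it straight up as far as it goes and keep it there, clear of its hole, so that a colleague can turn the disc: finish while still holding the knob up. Leave the tape roll, the stain jar and the stack of cassettes beside the work where they stand.

Things in the scene. Friction and masses are not known exactly. Their poses are not given: they have to be found in the camera images.
- ring_center (a point): Centre (half-way up) of the loose brass weight ring: 44 mm outer diameter, 18 mm bore, 24 mm high, about 0.1 to 0.21 kg, lying flat on the bench; z is its bore axis. When seated on the disc this point is 40 mm above the bench, on the post axis.
- indexer: Indexing turntable, bolted down: a round grey base and a flat aluminium disc of 168 mm diameter whose top is 28 mm above the bench. Origin on the bench under the axis of the centre post; z up. Its -x axis points from the post to the index pin, which stands 72 mm from the post axis in a small blue bracket (bracket top 47 mm above the bench, reaching from 65 to 113 mm from the post axis, 32 mm wide; above it a steel guide bush of 18 mm diameter up to 57 mm).
- post_tip (a point): Tip of the steel centre post of the turntable: post of 12 mm diameter, standing 50 mm above the disc (tip 78 mm above the bench), its last 8 mm tapered to 5 mm diameter. A fixed microtome 0.31 m high stands on the bench between x = 0.37 and 0.81, y = -0.19 and 0.11: pass above or round it.
- knob_center (a point): Centre of the upright black ribbed knob on the index pin: cylinder 24 mm in diameter and 30 mm high, with a red spot on top. With the pin seated its underside is 58 mm and its top 88 mm above the bench. The point rises with the knob. Plain round sides; grip it from above across its diameter and pull up.
- plunger (a joint): Lift of the index pin in m: 0 with the pin seated 12 mm deep in its hole in the disc, 0.018 pulled fully up against its stop (pin tip then 6 mm clear of the disc). A spring pulls it back down with about 3 N when seated and 8 N fully up; it does not latch.
- tape_roll: Loose roll of beige label tape, 53 mm diameter, 18 mm high, lying flat; origin at the centre of its underside. A bystander, not to be moved. It stands beside the ring, centres at least 90 mm apart along y; the two may swap places.
- stain_jar: Loose square glass jar of purple stain, 62 x 62 x 104 mm; origin at the centre of its underside. A bystander, not to be moved.
- cassettes5: Loose stack of white tissue cassettes with yellow rubber bands, 33 x 45 x 34 mm high; origin at the centre of its underside. A bystander, not to be moved.
There are look-alikes about, which are no part of the job. Leave any green or pink look-alike of the part that bears ring_center alone.

How it is judged:
On the way, in this order (a step that is already met when the one before it is completed fails the run):
1. the ring lies flat on the disc over the post and has been let go, the index pin still seated (horizontal distance between ring_center and post_tip below 0.006 m and z of ring_center in the frame of indexer below 0.043 m and angle between ring_center's own z axis and vertical below 0.1 rad and contact force between the fingers and ring below 0.2 N and value of joint plunger below 0.004 m), for 0.2 s.
2. the fingers pull the index pin fully up (value of joint plunger above 0.0145 m and contact force between the fingers and plunger above 2 N), for 0.3 s.
At the end, for the whole second after the job is handed in: The ring lies flat on the disc round the post (within 6 mm of its axis, within 3 mm of the disc, tilted less than 0.1 rad, not touched by the fingers) and the fingers hold the index pin pulled up by more than 14.5 of its 18 mm (more than 2 N on the knob) through the last second (all of step 2 and horizontal distance between ring_center and post_tip below 0.006 m and z of ring_center in the frame of indexer below 0.043 m and angle between ring_center's own z axis and vertical below 0.1 rad and contact force between the fingers and ring below 0.2 N); the arm keeps its last pose, push and grip.
It fails at once if the tape roll is shifted by more than 20 mm or tipped (distance of tape_roll from where it was at the start of the episode above 0.02 m or angle between tape_roll's own z axis and vertical above 0.3 rad).
It fails at once if the stain jar is shifted by more than 20 mm or tipped (distance of stain_jar from where it was at the start of the episode above 0.02 m or angle between stain_jar's own z axis and vertical above 0.3 rad).
It fails at once if the cassette stack is shifted by more than 20 mm or tipped (distance of cassettes5 from where it was at the start of the episode above 0.02 m or angle between cassettes5's own z axis and vertical above 0.3 rad).
It also fails if it takes over 58 s, if anything falls off the work surface, if the arm or the gripper's body presses on something with over 40 N, if the wrist force passes 120 N, or if a joint passes its speed limit or range.

## Working session

There is one attempt and no reset: what is moved stays moved. The work goes in short steps, Python scripts to look and compute and a shell command to move; the robot and the scene stay as the last step left them, time stands still between calls to the robot, and variables do not carry over. Pictures are saved under pics/ and viewed, at most 10 in all, crops included, and the job is handed in when it is done.

```bash
mkdir -p pics; cat > h.py <<'E'
import numpy as np, cv2
from cell import readout, vision, sign_off, arm
def grab(n,save=None):
    d=vision.get_image(n)
    if save: cv2.imwrite('pics/'+save,d['pixels'])
    return d
def world(d):
    "HxWx3 world points from z_map"
    K=np.array(d['camera_matrix']);z=d['z_map'];h,w=z.shape
    u,v=np.meshgrid(np.arange(w),np.arange(h))
    p=np.stack([(u-K[0,2])/K[0,0]*z,-(v-K[1,2])/K[1,1]*z,-z],-1)
    R=np.array(d['rotation']); 
    return p@R.T+np.array(d['position'])
def onplane(d,u,v,h):
    K=np.array(d['camera_matrix']);R=np.array(d['rotation']);c=np.array(d['position'])
    r=R@np.array([(u-K[0,2])/K[0,0],-(v-K[1,2])/K[1,1],-1]);return c+r*(h-c[2])/r[2]
E
python3 - <<'E'
from h import *
s=readout.observe();print(s)
ims=[]
for n in('scene','side','wrist'):
    d=grab(n);ims.append(d['pixels']);print(n,d['position'],d['rotation'],d['camera_matrix'],[k for k in d]); 
    np.savez(n+'.npz',**{k:v for k,v in d.items() if not isinstance(v,str)})
cv2.imwrite('pics/a.png',ims[0]);cv2.imwrite('pics/b.png',ims[1]);cv2.imwrite('pics/c.png',ims[2])
E
```

```text
{'clock': 0.0, 'joints': array([-1.34060126,  0.43521392,  0.02500112,  1.57408432, -0.0116081 ,
        1.13401367, -0.07507158]), 'dq': array([ 0.00095887, -0.00046614, -0.0005996 , -0.0008335 ,  0.00167384,
        0.00016639, -0.00062062]), 'joint_efforts': array([ 2.67100477e-04, -6.67850447e+01,  9.84825119e-01, -3.14479208e+01,
       -6.06874935e-02,  4.27161204e-02,  1.50317796e-04]), 'position': array([0.20407908, 0.59020248, 0.22595588]), 'ee_rot': array([-5.20433886e-01, -3.09806830e+00,  2.46581072e-03]), 'force': array([-1.00854249, -0.27927423,  0.35702267]), 'ft_torque': array([ 0.00679385, -0.02056763,  0.01265615]), 'gripper_force': 0.0, 'width': 0.9975125790965801}
scene [ 0.03165447 -0.41608051  0.66053215] [ 0.94172339 -0.27876622 -0.56987164] [[459.78549175   0.         255.31643333]
 [  0.         459.78549175 190.07262548]
 [  0.           0.           1.        ]] ['pixels', 'z_map', 'camera_matrix', 'position', 'rotation']
side [0.45247775 0.99906991 0.69098589] [ 0.04631554 -1.32500254 -2.8257184 ] [[397.36888347   0.         256.2046176 ]
 [  0.         397.36888347 191.7973676 ]
 [  0.           0.           1.        ]] ['pixels', 'z_map', 'camera_matrix', 'position', 'rotation']
wrist [0.13012546 0.61559756 0.38528017] [-0.25524938 -0.17765936  1.22920018] [[281.70682129   0.         256.96748136]
 [  0.         281.70682129 188.9284889 ]
 [  0.           0.           1.        ]] ['pixels', 'z_map', 'camera_matrix', 'position', 'rotation']
```

View pics/a.png

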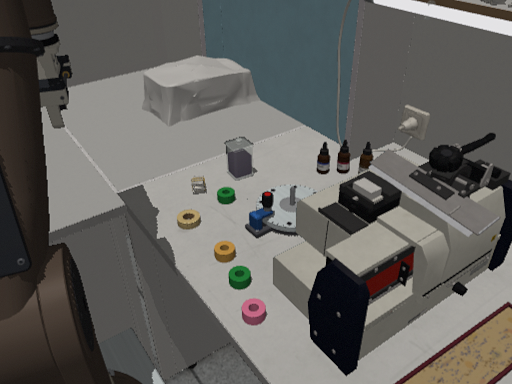

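View pics/b.png

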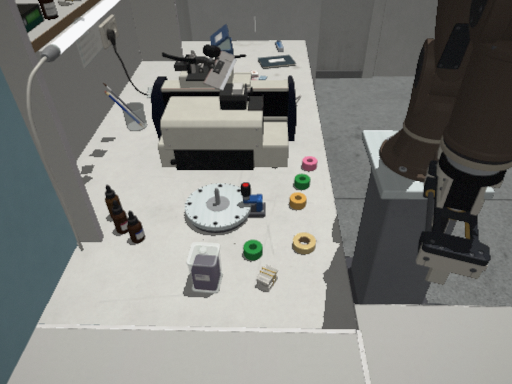

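The scene view shows the orange brass ring at (225,250), tape roll (189,219), knob with red spot (267,197), post (292,190), green rings (226,195) and (240,276), jar (239,157), cassettes (199,184). In the side view the ring is at (298,200), post tip at (217,190), knob at (246,187).

```bash
cat >> h.py <<'E'
def _fix(d):
    d=dict(d)
    if np.size(d['rotation'])==3: d['rotation']=cv2.Rodrigues(np.array(d['rotation'],float))[0]
    return d
_g=grab
def grab(n,save=None): return _fix(_g(n,save))
def load(n): return _fix(np.load(n+'.npz'))
def blobs(d,lo,hi,amin=15):
    hsv=cv2.cvtColor(d['pixels'],cv2.COLOR_BGR2HSV);m=cv2.inRange(hsv,lo,hi)
    n,l,st,c=cv2.connectedComponentsWithStats(m)
    return [(c[i],st[i],l==i) for i in range(1,n) if st[i,4]>=amin]
E
python3 - <<'E'
from h import *
np.set_printoptions(precision=4,suppress=True)
for n in('scene','side'):
    d=load(n);W=world(d)
    for nm,lo,hi in(('brass',(12,150,90),(22,255,255)),('beige',(12,50,120),(28,149,255)),('red',(0,150,80),(8,255,255)),('blue',(105,130,50),(125,255,255)),('green',(55,120,50),(80,255,255)),('purple',(120,20,30),(160,120,130))):
        for c,st,m in blobs(d,lo,hi,20):
            P=W[m&(d['z_map']>0)]
            if len(P)==0: continue
            md=np.median(P,0)
            if not(0.2<md[0]<.9 and -.4<md[1]<.6 and -.02<md[2]<.2): continue
            t=P[P[:,2]>np.percentile(P[:,2],95)-.004]
            print(n,nm,c,st,'med',md,'top z',np.percentile(P[:,2],95),'topbox mid',(t[:,:2].max(0)+t[:,:2].min(0))/2,np.ptp(t[:,:2],axis=0))
    # disc and post
    roi=(W[...,2]>.02)&(W[...,2]<.034)&(W[...,0]>.3)&(W[...,0]<.75)&(W[...,1]>.08)&(W[...,1]<.45)
    sat=cv2.cvtColor(d['pixels'],cv2.COLOR_BGR2HSV)[...,1]<60
    nn,l,s,c=cv2.connectedComponentsWithStats((roi&sat).astype(np.uint8))
    i=1+s[1:,4].argmax();P=W[l==i]
    print('disc n',len(P),P.min(0),P.max(0),np.median(P,0))
    dc=(P.min(0)+P.max(0))/2
    q=(W[...,2]>.055)&(W[...,2]<.085)&(np.hypot(W[...,0]-dc[0],W[...,1]-dc[1])<.035)
    Q=W[q];print('post',len(Q),Q.mean(0) if len(Q) else 0,Q[:,2].max() if len(Q) else 0,np.argwhere(q).mean(0)[::-1], Q[Q[:,2]>.07].mean(0))
E
```

```text
scene brass [223.8594 251.2625] [215 242  20  20 320] med [0.3759 0.2096 0.0208] top z 0.023543720771847815 topbox mid [0.3793 0.2153] [0.042 0.043]
scene beige [197.5435 178.7609] [191 177  14   5  46] med [0.4589 0.4692 0.0292] top z 0.03179590431720658 topbox mid [0.4579 0.4656] [0.0318 0.0327]
scene beige [187.981 216.3  ] [177 209  23  15 210] med [0.3744 0.3632 0.0163] top z 0.018297737878605336 topbox mid [0.3735 0.362 ] [0.0514 0.0518]
scene beige [224.     243.3214] [214 240  21  10  28] med [0.3967 0.236  0.0196] top z 0.023527287259395208 topbox mid [0.3817 0.2217] [0.0408 0.0351]
scene beige [473.5615 355.6314] [ 404  308  108   76 3795] med [ 0.583  -0.2292  0.0022] top z 0.004097153192825347 topbox mid [ 0.5882 -0.2355] [0.2734 0.0759]
scene red [267.  193.5] [264 192   7   4  24] med [0.5134 0.2466 0.0864] top z 0.08814849531878877 topbox mid [0.514  0.2473] [0.0139 0.0158]
scene blue [258.0038 217.9924] [250 209  23  21 262] med [0.4795 0.2377 0.043 ] top z 0.04614641785122242 topbox mid [0.4947 0.243 ] [0.0479 0.0307]
scene green [225.4342 195.3114] [217 188  17  16 
[... 1538 characters left out ...]
3 0.045 ] top z 0.04887654063154612 topbox mid [0.4964 0.2485] [0.0422 0.0258]
side green [301.6541 181.3243] [295 174  15  15 185] med [0.3673 0.1493 0.0209] top z 0.025845905436968186 topbox mid [0.3665 0.1404] [0.0383 0.0351]
side green [252.4053 249.6611] [244 240  18  20 301] med [0.4924 0.3988 0.0225] top z 0.02573184997944178 topbox mid [0.4919 0.3911] [0.0387 0.0388]
side purple [206.1653 276.9226] [192 263  28  27 478] med [0.5792 0.4975 0.0501] top z 0.08024462199148338 topbox mid [0.5831 0.4965] [0.0449 0.0072]
disc n 2245 [0.5012 0.1645 0.0201] [0.6686 0.3322 0.0335] [0.5856 0.2625 0.0284]
post 40 [0.5844 0.2508 0.0671] 0.07815408271451418 [216.675 191.975] [0.5847 0.2498 0.0744]
```

View pics/c.png

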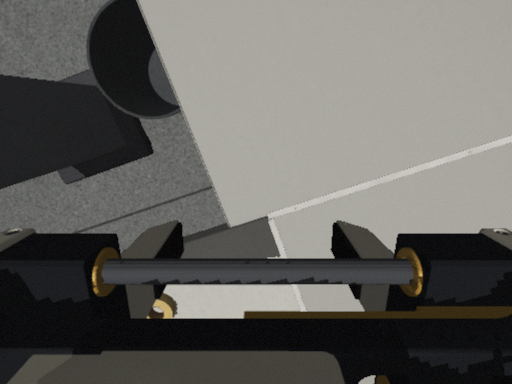

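The wrist view shows only bench and fingers. Tape, ring, knob and post heights all agree with the given values: ring about (0.3815, 0.2175), post (0.585, 0.2475), knob (0.514, 0.248). I'll turn the tool so it closes along y, and move above the ring.

```bash
python3 -m creep '[[0,-0.5,0,-0.95,0.8],[0,-0.8,0,-0.95,0.8],[0,-1,0,-0.95,0.8],[0,-1,0,-0.95,0.8],[0,-1,0,-0.95,0.8],[-0.8,-0.8,0,0,0.65],[-1,-1,0,0,0.65],[-1,-1,0,0,0.65],[-0.8,-1,0,0,0.65],[-0.5,-0.8,0,0,0.65],[0,0,0,0,0.65],[0,0,0,0,0.65]]' 30
python3 - <<'E'
from h import *
print(readout.observe()['joints'])
d=grab('wrist','d.png');W=world(d)
for c,st,m in blobs(d,(10,130,80),(24,255,255),100)+blobs(d,(55,120,50),(80,255,255),100):
    P=W[m&(d['z_map']>0)];t=P[P[:,2]>np.percentile(P[:,2],95)-.005]
    print(c,st,(t.max(0)+t.min(0))/2,np.ptp(t,axis=0))
E
```

```text
clock: 1.65
position: [0.3367, 0.2384, 0.2267]
ee_rot: [-0.002, -3.141, -0.0]
force: [-0.1, 0.4, -0.3]
width: 0.648
gripper_force: 0.0
[-0.8918682   0.08001326  0.15787329  2.06239825 -0.01536978  1.00016081
  0.84342601]
[241.35656836 197.20643432] [226 181  31  33 746] [0.38004776 0.21591473 0.02413488] [0.04224044 0.04063663 0.00600634]
[362.71982759 270.2112069 ] [352 249  16  47 232] [0.30789956 0.26972699 0.3132358 ] [0.01238337 0.00192113 0.00535113]
[182.17263427 186.44629156] [166 170  34  34 782] [0.36502423 0.13566521 0.02434763] [0.04310332 0.04080264 0.00554135]
```

View pics/d.png

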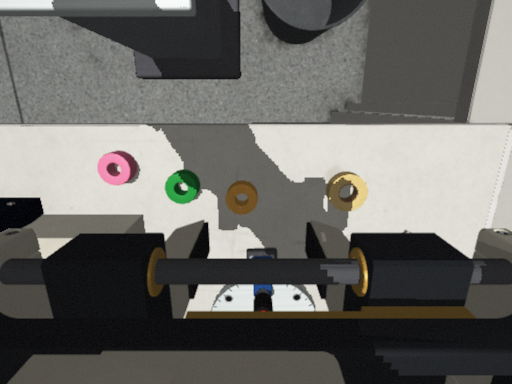

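The wrist view shows the brass ring at (241,197), green one (182,186), tape (347,190) and nothing in the finger paths. The refined ring centre is (0.381, 0.2165).

```bash
python3 -m creep '[[-0.6,-0.3,0.4,0,0.65],[-0.5,-0.25,0.7,0,0.65],[0,0,0.8,0,0.65],[0,0,0.8,0,0.65],[0,0,0.7,0,0.65],[0,0,0.6,0,0.65],[0,0,0.5,0,0.65],[0,0,0.4,0,0.65],[0,0,0,0,0.65],[0,0,0,0,0.65]]' 30
python3 - <<'E'
from h import *
print(readout.observe()['joints'])
d=grab('side');W=world(d)
for c,st,m in blobs(d,(12,150,90),(22,255,255),20): 
    P=W[m];print(c,st,np.median(P,0))
E
```

```text
clock: 2.95
position: [0.381, 0.2167, 0.0311]
ee_rot: [0.0, 3.141, 0.001]
force: [0.6, 0.5, -0.4]
width: 0.649
gripper_force: 0.0
[-0.75724175  0.43305827  0.15167009  2.22865776 -0.13633057  0.48766181
  1.07182501]
[295.18181818 204.59090909] [290 199  15  10  66] [0.39124298 0.23525748 0.0118088 ]
```

```bash
python3 -m creep '[[0,0,0.3,0,0.65],[0,0,0.2,0,0.65],[0,0,0.12,0,0.65],[0,0,0,0,0.65],[0,0,0,0,0.3],[0,0,0,0,0.3],[0,0,0,0,0.3],[0,0,0,0,0.3],[0,0,0,0,0.3]]' 30
```

```text
clock: 4.12
position: [0.3812, 0.2161, 0.0061]
ee_rot: [0.002, 3.141, 0.001]
force: [-0.4, 0.5, 2.0]
width: 0.469
gripper_force: 30.0
```

```bash
python3 -m creep '[[0,0,-0.3,0,0.3],[0,0,-0.7,0,0.3],[0,0,-0.9,0,0.3],[0,0,-0.8,0,0.3],[-0.3,0,-0.45,0,0.3],[-0.7,0.2,-0.2,0,0.3],[-0.9,0.2,0,0,0.3],[-0.9,0.2,0,0,0.3],[-0.9,0.185,0,0,0.3],[-0.8,0,0,0,0.3],[-0.6,0,0,0,0.3],[0,0,0,0,0.3]]'
python3 -m creep '[[0,0,0,0,0.3],[0,0,0,0,0.3]]'
python3 - <<'E'
from h import *
np.set_printoptions(precision=4,suppress=True)
ims=[]
for n in('scene','side'):
    d=grab(n);W=world(d)
    u0,v0=(255,150) if n=='scene' else (180,130)
    ims.append(cv2.resize(d['pixels'][v0:v0+90,u0-20:u0+80],None,fx=4,fy=4,interpolation=cv2.INTER_CUBIC))
    for c,st,m in blobs(d,(10,120,60),(24,255,255),15):
        P=W[m];md=np.median(P,0)
        if md[0]>.5 and md[2]<.3: print(n,'ring',c,st,md,P.min(0),P.max(0))
    q=(W[...,2]>.055)&(W[...,2]<.08)&(np.hypot(W[...,0]-.586,W[...,1]-.2475)<.03)
    P=W[q]; print('post',len(P),P.mean(0) if len(P) else '')
cv2.imwrite('pics/e.png',np.hstack(ims))
E
```

```text
clock: 5.62
position: [0.5862, 0.2461, 0.1401]
ee_rot: [0.005, 3.141, -0.001]
force: [-0.9, -1.2, -1.9]
width: 0.471
gripper_force: 30.0
clock: 5.88
position: [0.584, 0.2473, 0.1401]
ee_rot: [-0.001, -3.141, -0.0]
force: [-0.8, 0.1, -1.0]
width: 0.471
gripper_force: 30.0
scene ring [279.3158 123.6316] [271 118  21  13  38] [0.5607 0.2716 0.232 ] [0.5569 0.2274 0.2285] [0.5627 0.2972 0.2371]
scene ring [275.4667 128.6   ] [274 126   5   7  15] [0.5528 0.27   0.223 ] [0.5487 0.2687 0.2146] [0.5606 0.2724 0.2278]
scene ring [298.7826 143.    ] [297 140   6   8  23] [0.5521 0.1943 0.2214] [0.5477 0.1923 0.2118] [0.5627 0.1965 0.2279]
scene ring [289.806  160.2388] [284 152  12  18 201] [0.5705 0.2446 0.1527] [ 0.0317 -0.4161  0.1347] [0.5983 0.2693 0.6605]
scene ring [366.2273 156.8182] [362 155   9   5  22] [0.8342 0.2558 0.0611] [ 0.0317 -0.4161  0.0578] [0.8433 0.2699 0.6605]
scene ring [472.25 336.  ] [469 333   8   7  20] [ 0.6161 -0.2075  0.0023] [ 0.6059 -0.2095  0.0002] [ 0.626  -0.2036  0.0045]
scene ring [468.4839 364.3226] [465 362   7   6  31] [ 0.5619 -0.2364  0.0024] [ 0.5579 -0.2416 -0.0001] [ 0.5678 -0.2311  0.0042]
post 43 [0.5819 0.2444 0.0658]
side ring [220.4583 169.0417] [218 167   6   6  24] [0.5685 0.2612 0.1448] [0.5633 0.2527 0.1381] [0.5725 0.2663 0.1545]
post 38 [0.5845 0.2507 0.0676]
```

View pics/e.png

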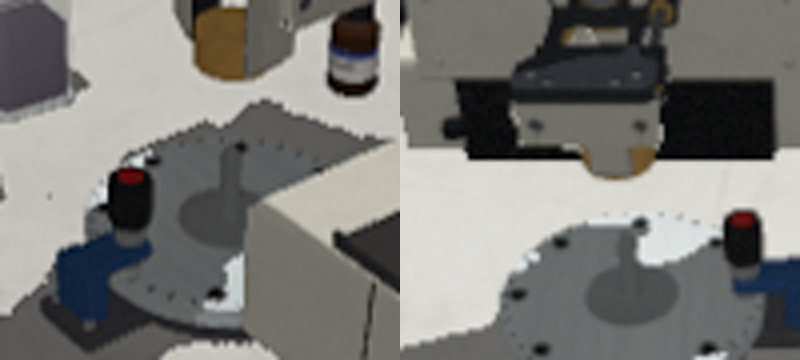

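The crops show the ring held level above the post. In the scene crop the ring's left edge is x=195 and the post is at x≈231; in the side crop the ring spans 583–655 and the post tip is at (626,232). I'll compare these against projected predictions.

```bash
python3 - <<'E'
from h import *
np.set_printoptions(precision=2,suppress=True)
p=readout.observe()['position'];print(p)
def pr(d,X):
    c=d['rotation'].T@(np.array(X)-d['position']);K=d['camera_matrix']
    return np.array([K[0,2]+K[0,0]*c[0]/-c[2],K[1,2]-K[1,1]*c[1]/-c[2]])
for n,x0 in(('scene',235),('side',160)):
    d=grab(n); 
    a=np.linspace(0,6.28,90)
    r=np.array([pr(d,[p[0]+.022*np.cos(t),p[1]+.022*np.sin(t),z]) for t in a for z in(p[2]-.006,p[2]+.018)])
    print(n,'pred ring',r.min(0),r.max(0),'post tip',pr(d,[.586,.2475,.078]),'mid',pr(d,[.586,.2475,.06]),'base',pr(d,[.586,.2475,.03]),'knobtop',pr(d,[.514,.2475,.088]), 'px/mm x,y',pr(d,[.596,.2475,.06])-pr(d,[.586,.2475,.06]),pr(d,[.586,.2575,.06])-pr(d,[.586,.2475,.06]))
    # measured: brass extents and post columns
    hsv=cv2.cvtColor(d['pixels'],cv2.COLOR_BGR2HSV);W=world(d)
    m=(hsv[...,1]>90)&(hsv[...,0]>8)&(hsv[...,0]<26)
    R=np.round([r.min(0)-6,r.max(0)+6]).astype(int);mm=np.zeros_like(m);mm[R[0,1]:R[1,1],R[0,0]:R[1,0]]=1
    v,u=np.nonzero(m&mm);print(' meas ring u',u.min(),u.max(),'v',v.min(),v.max())
    q=(W[...,2]>.04)&(W[...,2]<.082)&(np.hypot(W[...,0]-.586,W[...,1]-.2475)<.03)
    for v in sorted(set(np.nonzero(q)[0])): u=np.nonzero(q[v])[0];print(v,u.min(),u.max(),end='; ')
    b=[x for x in blobs(d,(0,150,80),(8,255,255),10) if abs(x[0]-pr(d,[.514,.2475,.088])).max()<8];print('\n red',[x[0] for x in b])
E
```

```text
[0.58 0.25 0.14]
scene pred ring [282.92 149.93] [303.54 169.82] post tip [292.8  185.48] mid [292.58 192.02] base [292.22 202.64] knobtop [267.05 192.68] px/mm x,y [ 3.41 -1.48] [-2.73 -2.  ]
 meas ring u 283 300 v 144 169
186 293 293; 187 292 293; 188 291 294; 189 290 294; 190 290 294; 191 290 294; 192 290 294; 193 290 294; 194 290 294; 195 290 294; 196 290 294; 197 290 294; 198 290 294; 199 290 294; 200 290 292; 201 291 291; 
 red [array([267.27, 193.55])]
side pred ring [204.15 155.47] [223.87 174.84] post tip [215.82 187.69] mid [216.43 193.32] base [217.4  202.42] knobtop [245.   184.66] px/mm x,y [-4.01 -0.02] [-0.44  2.61]
 meas ring u 205 227 v 151 174
187 216 216; 188 215 217; 189 215 218; 190 214 218; 191 215 218; 192 215 219; 193 215 219; 194 215 219; 195 215 219; 196 215 219; 197 215 219; 198 216 219; 199 215 219; 200 216 219; 
 red [array([245.08, 184.25])]
```

```bash
python3 -m creep '[[-0.03,0,0.2,0,0.3],[0,0,0.4,0,0.3],[0,0,0.4,0,0.3],[0,0,0.3,0,0.3],[0,0,0.15,0,0.3],[0,0,0.1,0,0.3],[0,0,0.1,0,0.3],[0,0,0.1,0,0.3],[0,0,0,0,0.3],[0,0,0,0,0.3]]'
python3 -c "
from h import *
s=readout.observe();print(s['force'],s['position'])"
```

```text
clock: 7.32
position: [0.5863, 0.2471, 0.0701]
ee_rot: [0.002, 3.141, 0.0]
force: [-0.3, 0.2, -0.4]
width: 0.476
gripper_force: 30.0
[-0.34599373  0.1599371  -0.35056951] [0.58634793 0.24712565 0.07013065]
```

```bash
python3 -m creep '[[0,0,0.2,0,0.3],[0,0,0.2,0,0.3],[0,0,0.15,0,0.3],[0,0,0.1,0,0.3],[0,0,0.1,0,0.3],[0,0,0.05,0,0.3],[0,0,0.05,0,0.3],[0,0,0,0,0.3],[0,0,0,0,0.3]]'
```

```text
clock: 8.45
position: [0.5863, 0.2471, 0.0361]
ee_rot: [0.002, 3.141, 0.0]
force: [0.7, 0.2, -1.2]
width: 0.477
gripper_force: 30.0
```

```bash
python3 -m creep '[[0,0,0.04,0,0.3],[0,0,0,0,0.3],[0,0,0,0,0.6],[0,0,0,0,0.65],[0,0,0,0,0.65],[0,0,0,0,0.65],[0,0,-0.3,0,0.65],[0,0,-0.6,0,0.65],[0,0,-0.8,0,0.65],[0,0,-0.7,0,0.65],[0,0,-0.2,0,0.65],[0,0,0,0,0.65]]'
python3 - <<'E'
from h import *
ims=[]
for n in('scene','side'):
    d=grab(n);W=world(d)
    u0,v0=(235,150) if n=='scene' else (160,130)
    ims.append(cv2.resize(d['pixels'][v0:v0+90,u0:u0+100],None,fx=4,fy=4,interpolation=cv2.INTER_CUBIC))
    for c,st,m in blobs(d,(10,120,60),(24,255,255),15):
        P=W[m&(W[...,2]<.1)]
        if len(P)>20 and .5<np.median(P[:,0])<.65 and np.median(P[:,1])>.2: print(n,c,st,np.percentile(P[:,2],95),(P.min(0)+P.max(0))/2,np.ptp(P,axis=0))
cv2.imwrite('pics/f.png',np.hstack(ims))
E
```

```text
clock: 9.95
position: [0.5863, 0.2472, 0.1387]
ee_rot: [0.002, 3.141, 0.001]
force: [-0.2, -0.4, -1.0]
width: 0.65
gripper_force: 0.0
scene [291.22596154 199.91826923] [284 192  18  17 208] 0.05124650292830942 [0.58384925 0.25833739 0.03998953] [0.04179762 0.06950795 0.02538719]
side [216.52307692 200.7025641 ] [209 192  17  17 195] 0.05407314342692818 [0.58614335 0.25162868 0.04229382] [0.04092044 0.03772011 0.02578089]
```

View pics/f.png

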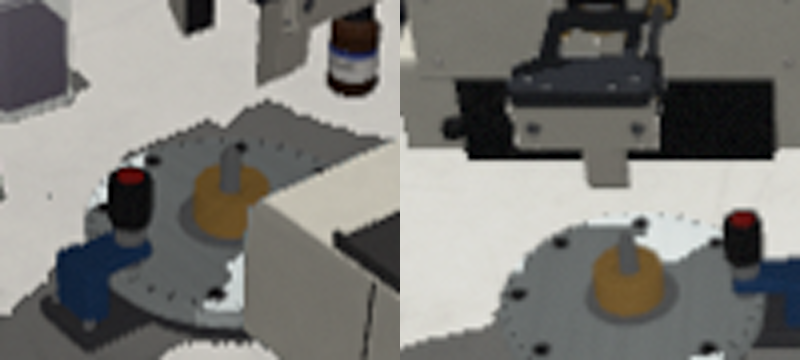

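The ring is seated flat round the post: top at about 52 mm, scene crop (231,195), side crop (628,280). Next is the knob.

```bash
python3 -m creep '[[0.4,0,0,0,0.65],[0.8,0,0,0,0.65],[0.6,0.02,0,0,0.65],[0,0,0.4,0,0.65],[0,0,0.6,0,0.65],[0,0,0.5,0,0.65],[0,0,0.25,0,0.65],[0,0,0.12,0,0.65],[0,0,0,0,0.65],[0,0,0,0,0.65]]'
```

```text
clock: 11.3
position: [0.5147, 0.2482, 0.0641]
ee_rot: [0.002, 3.141, 0.001]
force: [-0.0, 0.0, -0.1]
width: 0.65
gripper_force: 0.0
```

```bash
python3 -m creep '[[0,0,0,0,0.1],[0,0,0,0,0.1],[0,0,0,0,0.1],[0,0,0,0,0.1],[0,0,0,0,0.1],[0,0,0,0,0.1],[0,0,0,0,0.1]]' 40
```

```text
clock: 12.18
position: [0.5142, 0.2459, 0.0635]
ee_rot: [-0.004, -3.141, 0.004]
force: [-0.5, -6.4, 3.9]
width: 0.25
gripper_force: 40.0
```

```bash
python3 -m creep '[[0,-0.05,0,0,0.1],[0,0,-0.1,0,0.1],[0,0,-0.1,0,0.1],[0,0,-0.1,0,0.1],[0,0,-0.1,0,0.1],[0,0,0,0,0.1],[0,0,0,0,0.1]]' 45
```

```text
clock: 13.05
position: [0.5142, 0.2458, 0.0794]
ee_rot: [-0.002, -3.142, 0.0]
force: [2.8, -0.8, -7.5]
width: 0.251
gripper_force: 45.0
```

```bash
python3 -m creep '[[0,0,-0.04,0,0.1],[0,0,-0.02,0,0.1],[0,0,0,0,0.1],[0,0,0,0,0.1],[0,0,0,0,0.1]]' 45
python3 - <<'E'
from h import *
ims=[]
for n in('scene','side'):
    d=grab(n);W=world(d)
    u0,v0=(235,150) if n=='scene' else (160,130)
    ims.append(cv2.resize(d['pixels'][v0:v0+90,u0:u0+100],None,fx=4,fy=4,interpolation=cv2.INTER_CUBIC))
    for c,st,m in blobs(d,(0,150,60),(8,255,255),4):
        md=np.median(W[m],0)
        if .48<md[0]<.54 and .2<md[1]<.3: print(n,'red',c,md)
    for c,st,m in blobs(d,(10,120,60),(24,255,255),15):
        P=W[m&(W[...,2]<.07)]
        if len(P)>20 and .55<np.median(P[:,0])<.65 and np.median(P[:,1])>.2: print(n,'ring',c,np.percentile(P[:,2],95))
cv2.imwrite('pics/g.png',np.hstack(ims))
s=readout.observe();print(s['force'],s['gripper_force'])
E
```

```text
clock: 13.68
position: [0.5142, 0.2458, 0.0817]
ee_rot: [-0.002, -3.141, 0.0]
force: [4.5, -1.4, -13.4]
width: 0.249
gripper_force: 45.0
scene red [265.5 187. ] [0.50985699 0.24734809 0.10471477]
scene ring [291.25242718 199.89320388] 0.05108202146661467
side ring [216.64285714 200.70408163] 0.05363922799793085
[  3.96303917  -1.55610588 -14.35508309] 44.99384343624115
```

View pics/g.png

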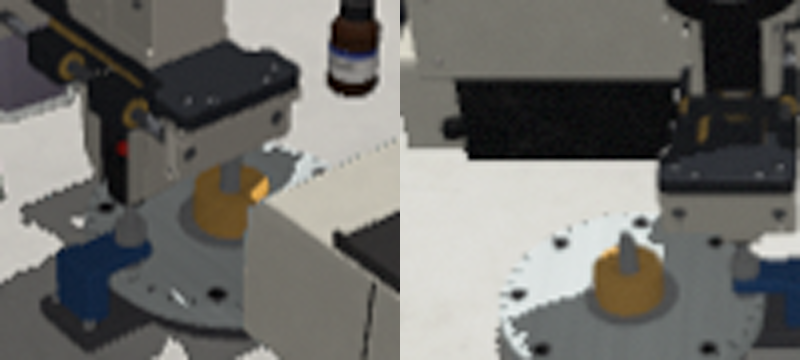

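The knob is held at its stop: red spot at scene crop (123,148), about 105 mm high, with the pull rising past the spring force. The ring is still seated. I'll hold briefly, check for slip, and hand in.

```bash
python3 -m creep '[[0,0,0,0,0.1],[0,0,0,0,0.1],[0,0,0,0,0.1],[0,0,0,0,0.1],[0,0,0,0,0.1],[0,0,0,0,0.1]]' 45
python3 - <<'E'
from h import *
d=grab('scene');W=world(d)
print([np.median(W[m],0) for c,st,m in blobs(d,(0,150,60),(8,255,255),4) if abs(c[0]-265)<5 and abs(c[1]-187)<6])
f=readout.observe()['force'];print(f)
if -25<f[2]<-7: print(sign_off())
E
```

```text
clock: 14.52
position: [0.5142, 0.2458, 0.0818]
ee_rot: [-0.002, -3.141, 0.0]
force: [5.3, -0.5, -16.3]
width: 0.248
gripper_force: 45.0
[array([0.50991957, 0.24754226, 0.10490942])]
[  4.59501704  -1.46600468 -15.7784274 ]
the job is handed in; nothing more can be done
None
```

I handed the job in at about 14.5 s with the brass ring flat on the disc round the post and the knob held up against its stop at 45 N grip; sign-off returned no verdict, and I did not re-measure the tape roll, jar or cassettes, though no move passed near them.

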